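Restock the shadow-cut tray of the slide-preparation kit

TASK

To put the slide-preparation tray back in order, first take the empty pale green carton out of the large cavity of the foam tray and drop it in the white bin. Then slide the blue slide box over the foam, without lifting it or tipping it up (its lid is not latched), until it drops into that large cavity and lies flat on the bottom. Last, put the white timer, face up, into the square cavity that the box was covering, flat on the bottom, and leave the bottles and the sample cup where they stand.

Things in the scene. Friction and masses are not known exactly. Their poses are not given: they have to be found in the camera images.
- tray: Shadow-cut foam tray, fixed: dark grey foam over yellow, grey rim; 268 x 253 mm, upper face smooth, 26 mm high. Origin on the worktop; tray x runs away from the robot along the large cavity, y to the left, both about level with the room's axes; the rim spans x -134 to 134, y -134 to 119 mm. Marker and forceps lie fixed in grooves, below the face, in the robot-side strip (x -122 to -66 mm).
- box_cavity (a point): Middle of the floor of the large cavity (for the slide box); axes as the tray's. Floor 8 mm above the worktop, 18 mm below the foam's face; 174 mm along x by 93 mm along y, upper edges bevelled 3 mm at 45 degrees. The slide box has 2 to 2.5 mm play on each side.
- timer_cavity (a point): Middle of the floor of the square cavity (for the timer), 116.5 mm to the right (-y) of the large one's middle; axes as the tray's. Floor 12 mm above the worktop, 14 mm below the foam's face; 66 x 66 mm, edges bevelled 3 mm. Finger notches, 44 mm wide along y and 18 mm deep, run 32 mm beyond it on its +x and -x sides.
- slide_box: Blue slide box, closed, 88 x 170 x 34 mm high, 0.25 to 0.42 kg, too wide for most grippers. Starts askew on the foam's face, over the square cavity. Origin on its underside, 2 mm off the middle; y along the 170 mm length, z up. A lip 36 mm long sticks out 4 mm from the middle of its -x side (facing the large cavity), 27 to 31 mm above the underside; the other sides are flat.
- box_middle (a point): Middle of the underside of the slide box; axes as the box's.
- carton: Empty pale green carton (rubbish), 29 x 78 mm, 30 mm high, lying in the large cavity, standing 12 mm above the foam. Origin in the middle of its underside, y along the 78 mm length, z up.
- timer: White lab timer, 62 x 62 mm, 22 mm high (sides upright, rounded corners), with a display and two buttons on its upper face, lying on the worktop. Origin in the middle of its underside, z up through the face. Fits the square cavity in any of four turns.
- bin: Round white waste bin, open above, fixed to the worktop: 90 mm high, 157 mm over the rim, 122 mm at the foot, walls 3 mm. Origin in the middle of its underside. Bin and timer may stand on either side of the tray.
- buffer: White bottle with green cap, 60 mm across, 135 mm high; bystander. Origin under its middle, z up.
- stain: Brown bottle with violet cap, 42 mm across, 98 mm high; bystander. Origin under its middle, z up.
- cup: Sample cup with red lid, 64 mm across, 70 mm high; bystander. Origin under its middle, z up.
There are look-alikes about, which are no part of the job. Leave any orange look-alike of the timer alone.

How it is judged:
By the outcome, as a careful person would: the job done as asked, in the order asked, and still so for the second after the job is handed in, with the robot touching nothing.
It also fails if it takes over 72 s, if anything falls off the work surface, if the arm or the gripper's body presses on something with over 40 N, if the wrist force passes 120 N, or if a joint passes its speed limit or range.

ROBOT

A 6-joint arm with a two-finger parallel gripper is mounted at the origin on a cart in front of the work surface, level with it; the furniture and walls round the work are solid. World frame = base frame: x ahead of the robot, y to its left, z up, the work surface at z = 0. Lengths are in m, angles in rad, forces in N, time in s.
With the tool pointing down it reaches from about 0.425 to 0.95 m from the base axis. Payload 3.5 kg.
Tool frame: the origin (TCP) lies midway between the tips of the shut fingers; the grasp point (between the pads) lies ctrl.hold_point_z behind it (ctrl.hold_point_z is the distance from the TCP to the grasp point, in m); z points along the fingers, x is the direction in which the jaws open and shut, and the axes are right-handed (so a half turn about z gives the same grasp; the last joint's range is limited). The gripper opens to 85 mm and grips with 20 to 120 N. Pads are 22 mm wide; open, the fingers measure 114 mm over their backs; the gripper's body (76 mm by 85 mm) begins 54 mm behind the grasp point. The pads swing forward as they close: fully open they stand 13 mm farther back than shut.
Start: joints at [-1.39, 0.286, 1.577, -0, 1.279, -0.15], TCP at [0.219, -0.638, 0.231] pointing down, gripper open.
Joint ranges: [-2.77, 2.77], [-0.9, 2.22], [0.21, 2.48], [-1.53, 4.67], [0.24, 2.81], [-2.84, 2.84]. Speed limits (rad/s): [2.79, 2.79, 3.14, 3.14, 3.14, 3.14].

INTERFACE

Orientations are given as a unit quaternion [x, y, z, w].
In Python, from plant import ctrl gives the robot as it stands.
- The arm moves only by the tool step_arm, never from a script. Its arguments are lists of equal length, an entry for each row: "gripper": the gripper's target within -1 to 1 (shut at 1, half-way at 0, fully open at -1); "linear": the shift along the tool's x, y, z in m, a list of three; "delta_rot": the turn, a rotation vector about the tool's x, y, z in degrees, a list of three. A call has 1 to 20 rows; each row is the pose to reach, as a shift and turn from the pose commanded when the call began, along the tool's axes at that moment; what a row does not reach only later rows make up. A row lasts 1/8 s, in which the tool goes at most 62.5 mm and 10.7 degrees, less where a joint would pass 70% of its speed; a pose out of reach is approached as far as the arm can. A call with a gripper value outside its range is refused whole. The fingers move at their own pace and stop on an object; "grip_force" is the grip in N (left out, the last holds). Time passes only in rows, so rows that repeat a pose let the fingers close. It gives the time, the measured TCP pose, the force and the opening at its end, in the units of the state.
- ctrl.get_state(): the state, without advancing time (a new reading comes with each control period).
- ctrl.read_camera(name): name is "side" or "top"; returns a dict with "frame" (384x512x3 uint8, red, green, blue), "fx", "fy", "cx", "cy" (pixels), "view" (4x4, takes a point from world to camera coordinates). Camera axes: x right, y down, z forward; pixel columns grow to the right and rows downward; lengths in m; the calibration is good to about 2 mm. A picture is of the moment at which its call begins. There is no depth.
- ctrl.sign_off(): hands the job in, once; it reports no verdict.
The state is a dict: "time": time; "qpos": joint angles; "dq": joint speeds; "joint_efforts": joint torques, N m; "eef_pos": TCP position; "tcp_rot": TCP orientation; "contact_force": force on the tool from outside, world axes, zero at the start; "wrist_torque": the same for the moment, N m; "opening": opening from 0.0 (shut) to 1.0 (fully open).
Only numpy, scipy, OpenCV 4.12 (cv2) and the standard library are available. Lean on these libraries where they do the work, as an engineer would, in place of code of your own. Each camera call takes 0.05 s, during which the arm holds its last target. There are 200 camera calls.

## Working session

There is one attempt and no reset: what is moved stays moved. The work goes in short steps, Python scripts to look and compute and a tool call to move; the robot and the scene stay as the last step left them, time stands still between calls to the robot, and variables do not carry over. Pictures are saved under pics/ and viewed, on a budget of 10 in all, crops included, one or two more only if the job needs it, and the job is handed in when it is done.

Besides the shell and the picture viewer there is one more tool, called after ">>>" in YAML: its name, and indented under it one key for each argument. step_arm: Moves the arm, as the interface text tells. Its arguments: {"type":"object","properties":{"gripper":{"type":"array"},"linear":{"type":"array"},"delta_rot":{"type":"array"},"grip_force":{"type":"number"}},"required":["gripper","linear","delta_rot"]}

```bash
mkdir -p pics
cat > h.py <<'E'
import numpy as np, cv2
from plant import ctrl
def cam(n):
    return ctrl.read_camera(n)
def save(c,f): cv2.imwrite('pics/'+f,cv2.cvtColor(c['frame'],cv2.COLOR_RGB2BGR))
def cast(c,u,v,z):
    V=np.array(c['view']);R=V[:3,:3];o=-R.T@V[:3,3]
    d=R.T@np.array([(u-c['cx'])/c['fx'],(v-c['cy'])/c['fy'],1.])
    return o+d*(z-o[2])/d[2]
def proj(c,p):
    V=np.array(c['view']);q=V[:3,:3]@np.array(p)+V[:3,3]
    return c['cx']+c['fx']*q[0]/q[2],c['cy']+c['fy']*q[1]/q[2]
E
python3 - <<'E'
from h import *
for n in('top','side'):
    c=cam(n);save(c,n+'1.png');V=np.array(c['view']);print(n,-V[:3,:3].T@V[:3,3],V[:3,:3].round(2).tolist(),c['fx'])
s=ctrl.get_state();print(s,ctrl.hold_point_z)
E
```

```text
top [0.29617699 0.00775109 1.52927882] [[-0.01, -1.0, 0.01], [-0.98, 0.01, -0.2], [0.2, -0.02, -0.98]] 483.0737146441017
side [ 0.62897411 -1.07821467  0.62405453] [[1.0, 0.02, -0.03], [-0.02, -0.47, -0.88], [-0.03, 0.88, -0.47]] 406.21642689023554
{'time': 0.1, 'qpos': array([-1.38999407e+00,  2.87121585e-01,  1.57801840e+00, -1.72919048e-05,
        1.27857537e+00, -1.49998374e-01]), 'dq': array([-0.00058437, -0.002105  , -0.00324811,  0.00124922, -0.00021523,
       -0.0015148 ]), 'joint_efforts': array([ 4.48134579e-04, -4.07297158e+01, -2.93700153e+01, -1.70681565e-04,
        3.42354579e-03,  4.31200249e-06]), 'eef_pos': array([ 0.21915934, -0.63781485,  0.23006241]), 'tcp_rot': array([ 8.13880702e-01, -5.81031046e-01, -7.67719514e-04, -7.32898738e-04]), 'contact_force': array([-0.34648659, -0.20424907, -0.66689351]), 'wrist_torque': array([-0.0549881 , -0.00848039, -0.02390147]), 'opening': 1.005211766301249} 0.0187
```

View pics/top1.png

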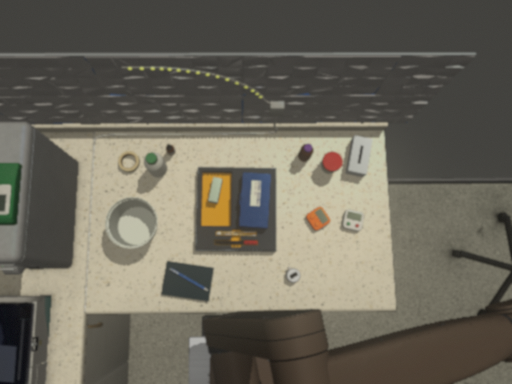

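View pics/side1.png

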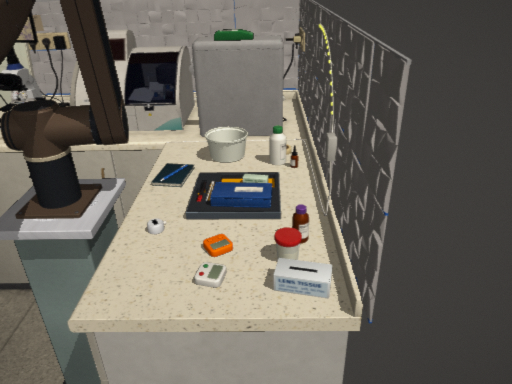

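Top view: the tray spans about (196-276, 168-252). The carton is at (215,190), the blue box at (255,201), the white timer at (353,220), the orange look-alike at (318,218) and the bin at (131,223). The brown bottle and red cup stand at (306,152) and (332,161).

```bash
cat >> h.py <<'E'
def blob(c,mask,roi,z):
    m=np.zeros(mask.shape,np.uint8);u0,u1,v0,v1=roi
    m[v0:v1,u0:u1]=mask[v0:v1,u0:u1]
    cs,_=cv2.findContours(m.astype(np.uint8),cv2.RETR_EXTERNAL,cv2.CHAIN_APPROX_NONE)
    k=max(cs,key=cv2.contourArea)
    w=np.array([cast(c,a,b,z)[:2] for a,b in k[:,0]],np.float32)*1000
    return k,cv2.minAreaRect(w),w
def hsv(c): return [x.astype(int) for x in cv2.split(cv2.cvtColor(c['frame'],cv2.COLOR_RGB2HSV))]
E
python3 - <<'E'
from h import *
c=cam('top');f=c['frame'];H,S,V=hsv(c)
for p in [(215,190),(220,215),(255,215),(248,210),(353,220),(353,214),(131,225),(200,240),(197,200),(340,240),(235,200),(350,227)]:
    print(p,f[p[1],p[0]],H[p[1],p[0]],S[p[1],p[0]],V[p[1],p[0]],cast(c,*p,0.02).round(3))
def go(n,m,roi,z):
    k,r,w=blob(c,m,roi,z);print(n,cv2.boundingRect(k),[np.round(x,1) for x in r], 'ext',w.min(0),w.max(0))
tray=(V<110)
go('tray z26',tray,(185,290,158,262),.026)
go('blue top z60',(H>105)&(H<125)&(S>120),(230,280,165,235),.060)
go('yellow z8',(H>12)&(H<32)&(S>130),(190,240,165,228),.008)
go('carton top z38',(H>35)&(H<95)&(V>110),(200,232,172,210),.038)
go('timer z22',(S<20)&(V>150),(338,370,205,236),.022)
go('bin z90',(S<25),(100,162,190,255),.09)
go('cupred z70',((H<8)|(H>172))&(S>140),(320,345,150,175),.07)
go('violet z98',(H>125)&(H<170)&(S>50),(295,320,140,165),.098)
save(dict(frame=cv2.resize(f[140:270,180:380],None,fx=4,fy=4,interpolation=cv2.INTER_CUBIC)),'crop1.png')
E
```

```text
(215, 190) [169 178 152] 40 37 178 [0.6   0.079 0.02 ]
(220, 215) [195 143  46] 20 195 195 [0.519 0.063 0.02 ]
(255, 215) [ 64  78 103] 109 97 103 [ 0.519 -0.048  0.02 ]
(248, 210) [ 62  75 101] 110 98 101 [ 0.535 -0.026  0.02 ]
(353, 220) [168 165 148] 26 30 168 [ 0.5   -0.357  0.02 ]
(353, 214) [122 127 105] 37 44 127 [ 0.52  -0.358  0.02 ]
(131, 225) [193 192 172] 29 28 193 [0.49  0.341 0.02 ]
(200, 240) [77 74 68] 20 30 77 [0.441 0.125 0.02 ]
(197, 200) [96 93 85] 22 29 96 [0.568 0.135 0.02 ]
(340, 240) [198 188 163] 21 45 198 [ 0.438 -0.313  0.02 ]
(235, 200) [73 70 65] 19 28 73 [0.567 0.015 0.02 ]
(350, 227) [184 179 164] 23 28 184 [ 0.478 -0.347  0.02 ]
tray z26 (195, 168, 81, 84) [array([538.1,  14.7]), array([249.6, 264.6]), np.float64(89.5)] ext [ 404.72787 -110.51037] [670.9119  140.18279]Traceback (most recent call last):
  File "<stdin>", line 9, in <module>
  File "<stdin>", line 6, in go
  File "h.py", line 17, in blob
    k=max(cs,key=cv2.contourArea)
ValueError: max() iterable argument is empty
```

Run:
```python
from h import *
c=cam('top');f=c['frame'];H,S,V=hsv(c)
def go(n,m,roi,z):
    try:
        k,r,w=blob(c,m,roi,z);print(n,cv2.boundingRect(k),[np.round(x,1) for x in r], 'ext',w.min(0),w.max(0))
    except ValueError: print(n,'none')
B=(H>100)&(H<125)&(S>60)
go('blue z60',B,(230,280,165,235),.060)
go('yellow z8',(H>12)&(H<32)&(S>130),(190,240,165,228),.008)
go('carton z38',(H>28)&(H<95)&(V>120)&(S<110),(203,228,172,207),.038)
go('timer z22',(S<36)&(V>100),(338,370,205,236),.022)
go('bin z90',(S<34),(100,162,190,255),.09)
go('cupred z70',((H<8)|(H>172))&(S>120),(320,345,150,175),.07)
go('violet z98',(H>125)&(H<172)&(S>30),(295,320,140,165),.098)
go('orange z22',(H<14)&(S>140),(300,335,200,235),.022)
save(dict(frame=cv2.resize(f[140:270,180:380],None,fx=4,fy=4,interpolation=cv2.INTER_CUBIC)),'crop1.png')
```

```text
blue z60 (240, 173, 31, 55) [array([561.5, -45.3]), array([ 89.3, 168.8]), np.float64(85.4)] ext [475.47723  -94.910576] [6.455223e+02 1.665591e-02]
yellow z8 (201, 173, 30, 54) [array([572.3,  77.4]), array([ 92.7, 172.4]), np.float64(89.8)] ext [485.97742   30.800867] [658.6894  123.74652]
carton z38 (209, 178, 13, 24) [array([597.6,  78.1]), array([26.8, 76. ]), np.float64(78.2)] ext [561.1967    58.843502] [635.08374  96.45153]
timer z22 (343, 209, 21, 22) [array([ 501.4, -356.2]), array([61.5, 63.5]), np.float64(77.8)] ext [ 468.35828 -389.2846 ] [ 535.33655 -324.11935]
bin z90 (106, 198, 51, 51) [array([487.9, 325.9]), array([150.8, 149.1]), np.float64(1.5)] ext [412.59137 250.87881] [563.03564 400.8595 ]
cupred z70 (323, 152, 19, 19) [array([ 679.9, -289.2]), array([56.5, 58.5]), np.float64(87.6)] ext [ 650.98474 -317.74142] [ 709.15027 -260.5663 ]
violet z98 (304, 144, 8, 8) [array([ 716. , -209.7]), array([21.6, 22.8]), np.float64(88.1)] ext [ 704.77466 -220.67783] [ 727.2277  -198.60793]
orange z22 (307, 209, 22, 21) [array([ 502.7, -239.8]), array([59.4, 47.7]), np.float64(43.4)] ext [ 472.54053 -277.50235] [ 536.0839  -211.54347]
```

View pics/crop1.png

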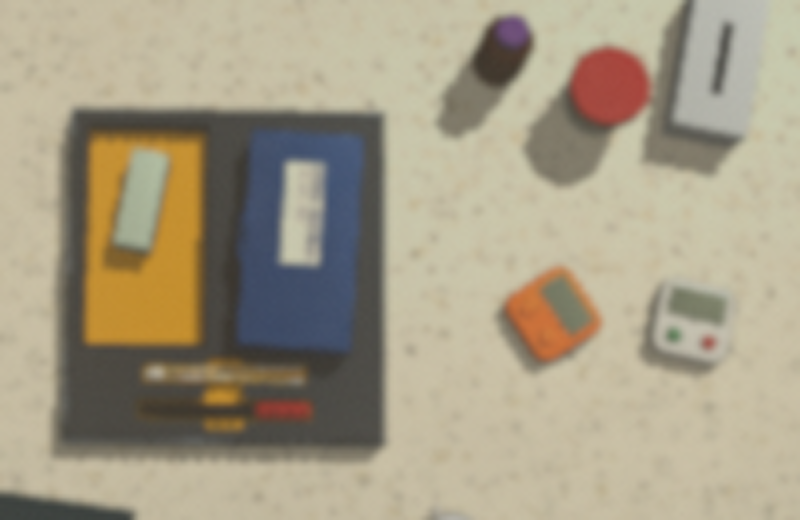

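Crop: the carton's middle is at (141,200) in the yellow cavity. The box (300,240) is turned slightly clockwise, and the timer lies at (690,320) beside the orange look-alike at (553,314). Sizes match what was given, so I'll move first to above the carton.

```bash
cat >> h.py <<'E'
from scipy.spatial.transform import Rotation as Ro
def plan(*T):
    s=ctrl.get_state();R=Ro.from_quat(s['tcp_rot']);p=s['eef_pos']
    x=R.apply([1,0,0]);yaw=np.degrees(np.arctan2(x[1],x[0]))
    print('at',p.round(4),'yaw',yaw.round(2),'t',round(s['time'],2),'F',s['contact_force'].round(1),'op',round(s['opening'],3),'q',np.degrees(s['qpos']).round())
    for t in T:
        D=Ro.from_euler('z',t[3],degrees=True)*Ro.from_matrix([[1,0,0],[0,-1,0],[0,0,-1]])
        print(t,'lin',R.inv().apply(np.array(t[:3])-p).round(4).tolist(),'rot',(R.inv()*D).as_rotvec(degrees=True).round(2).tolist())
E
python3 -c "
from h import *
plan((.598,.078,.13,-101.8))"
```

```text
at [ 0.2192 -0.638   0.2304] yaw -71.05 t 0.2 F [-0.4  0.4 -0.5] op 0.998 q [-80.  16.  90.  -0.  73.  -9.]
(0.598, 0.078, 0.13, -101.8) lin [-0.554, -0.5908, 0.1014] rot [0.01, 0.09, 30.75]
```

>>> step_arm:
  gripper: [-0.2,-0.2,-0.2,-0.2,-0.2,-0.2,-0.2,-0.2,-0.2,-0.2,-0.2,-0.2,-0.2,-0.2,-0.2,-0.2,-0.2]
  linear:
    - [-0.554,-0.591,0.1]
    - [-0.554,-0.591,0.1]
    - [-0.554,-0.591,0.1]
    - [-0.554,-0.591,0.1]
    - [-0.554,-0.591,0.1]
    - [-0.554,-0.591,0.1]
    - [-0.554,-0.591,0.1]
    - [-0.554,-0.591,0.1]
    - [-0.554,-0.591,0.1]
    - [-0.554,-0.591,0.1]
    - [-0.554,-0.591,0.1]
    - [-0.554,-0.591,0.1]
    - [-0.554,-0.591,0.1]
    - [-0.554,-0.591,0.1]
    - [-0.554,-0.591,0.1]
    - [-0.554,-0.591,0.1]
    - [-0.554,-0.591,0.1]
  delta_rot:
    - [0,0,30.7]
    - [0,0,30.7]
    - [0,0,30.7]
    - [0,0,30.7]
    - [0,0,30.7]
    - [0,0,30.7]
    - [0,0,30.7]
    - [0,0,30.7]
    - [0,0,30.7]
    - [0,0,30.7]
    - [0,0,30.7]
    - [0,0,30.7]
    - [0,0,30.7]
    - [0,0,30.7]
    - [0,0,30.7]
    - [0,0,30.7]
    - [0,0,30.7]

```text
time: 2.33
eef_pos: [0.5981, 0.0762, 0.1317]
tcp_rot: [-0.63, 0.776, -0.0, 0.0]
contact_force: [0.2, -0.6, -0.2]
opening: 0.599
```

```bash
python3 -c "
from h import *
plan((.598,.078,.024,-101.8))"
```

```text
at [0.5981 0.0762 0.1317] yaw -101.86 t 2.33 F [ 0.2 -0.6 -0.2] op 0.599 q [ -2.  13. 105.  -0.  62.  99.]
(0.598, 0.078, 0.024, -101.8) lin [-0.0017, 0.0005, 0.1077] rot [-0.02, -0.0, -0.06]
```

>>> step_arm:
  gripper: [-0.2,-0.2,-0.2,-0.2,1,1,1,1,1,1,1,1,1,1]
  linear:
    - [-0.001,0,0.06]
    - [-0.001,0,0.1]
    - [-0.001,0,0.11]
    - [-0.001,0,0.11]
    - [-0.001,0,0.11]
    - [-0.001,0,0.11]
    - [-0.001,0,0.11]
    - [-0.001,0,0.11]
    - [-0.001,0,0.09]
    - [-0.001,0,0.05]
    - [-0.001,0,-0.01]
    - [-0.001,0,-0.06]
    - [-0.001,0,-0.09]
    - [-0.001,0,-0.09]
  delta_rot:
    - [0,0,0]
    - [0,0,0]
    - [0,0,0]
    - [0,0,0]
    - [0,0,0]
    - [0,0,0]
    - [0,0,0]
    - [0,0,0]
    - [0,0,0]
    - [0,0,0]
    - [0,0,0]
    - [0,0,0]
    - [0,0,0]
    - [0,0,0]
  grip_force: 20

```text
time: 4.08
eef_pos: [0.6, 0.0786, 0.2257]
tcp_rot: [-0.631, 0.776, -0.002, 0.003]
contact_force: [0.3, -0.1, -1.5]
opening: 0.331
```

```bash
python3 -c "
from h import *
plan((.488,.326,.16,-101.8),(.488,.326,.13,-101.8))"
```

```text
at [0.6    0.0786 0.2257] yaw -101.73 t 4.08 F [ 0.3 -0.1 -1.5] op 0.331 q [ -2.   8. 101.   0.  71. 100.]
(0.488, 0.326, 0.16, -101.8) lin [-0.2193, 0.1605, 0.0648] rot [-0.43, 0.08, 0.07]
(0.488, 0.326, 0.13, -101.8) lin [-0.2193, 0.1607, 0.0948] rot [-0.43, 0.08, 0.07]
```

>>> step_arm:
  gripper: [1,1,1,1,1,1,1,0.1,0.1,0.1,0.1,0.1,0.1]
  linear:
    - [-0.219,0.16,0.02]
    - [-0.219,0.16,0.02]
    - [-0.219,0.16,0.02]
    - [-0.219,0.16,0.02]
    - [-0.219,0.16,0.02]
    - [-0.219,0.16,0.09]
    - [-0.219,0.16,0.11]
    - [-0.219,0.16,0.11]
    - [-0.219,0.16,0.11]
    - [-0.219,0.16,0.11]
    - [-0.219,0.16,0.08]
    - [-0.219,0.16,0.02]
    - [-0.219,0.16,-0.02]
  delta_rot:
    - [0,0,0]
    - [0,0,0]
    - [0,0,0]
    - [0,0,0]
    - [0,0,0]
    - [0,0,0]
    - [0,0,0]
    - [0,0,0]
    - [0,0,0]
    - [0,0,0]
    - [0,0,0]
    - [0,0,0]
    - [0,0,0]

```text
time: 5.7
eef_pos: [0.4877, 0.326, 0.2464]
tcp_rot: [-0.631, 0.776, -0.001, 0.003]
contact_force: [0.3, -0.5, -0.3]
opening: 0.45
```

```bash
python3 -c "
from h import *
c=cam('top');save(dict(frame=cv2.resize(c['frame'][140:270,90:290],None,fx=4,fy=4)),'a.png')
plan((.443,-.04,.15,90),(.443,-.04,.15,-90))"
```

```text
at [0.49   0.3271 0.2528] yaw -101.74 t 5.75 F [1.2 1.5 3.8] op 0.447 q [ 24.   4. 102.   0.  73. 126.]
(0.443, -0.04, 0.15, 90) lin [0.3699, -0.0274, 0.0997] rot [0.68, 1.18, 168.25]
(0.443, -0.04, 0.15, -90) lin [0.3699, -0.0274, 0.0997] rot [-0.8, 0.46, -11.75]
```

View pics/a.png

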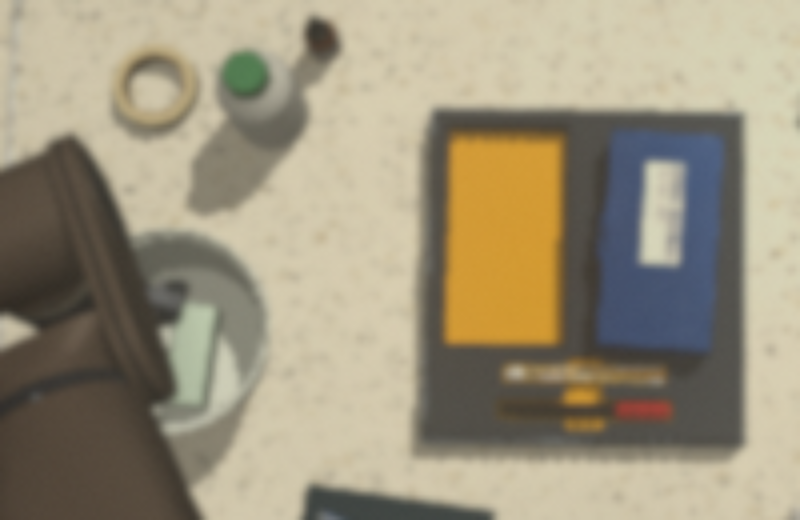

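The top view shows the pale green carton lying inside the bin at crop (195,355) and the large cavity empty. Next I square the box and shift it along x with a push on its near end.

>>> step_arm:
  gripper: [0,0,0,0,0,0,0,0,0,0,0]
  linear:
    - [0.37,-0.027,0.1]
    - [0.37,-0.027,0.1]
    - [0.37,-0.027,0.1]
    - [0.37,-0.027,0.1]
    - [0.37,-0.027,0.1]
    - [0.37,-0.027,0.1]
    - [0.37,-0.027,0.1]
    - [0.37,-0.027,0.1]
    - [0.37,-0.027,0.1]
    - [0.37,-0.027,0.1]
    - [0.37,-0.027,0.1]
  delta_rot:
    - [0,0,-11.7]
    - [0,0,-11.7]
    - [0,0,-11.7]
    - [0,0,-11.7]
    - [0,0,-11.7]
    - [0,0,-11.7]
    - [0,0,-11.7]
    - [0,0,-11.7]
    - [0,0,-11.7]
    - [0,0,-11.7]
    - [0,0,-11.7]

```text
time: 7.12
eef_pos: [0.4378, -0.0414, 0.1416]
tcp_rot: [0.708, -0.707, 0.0, -0.0]
contact_force: [-0.7, -0.3, -1.0]
opening: 0.502
```

```bash
python3 -c "
from h import *
plan((.443,-.042,.033,-90))"
```

```text
at [ 0.4378 -0.0414  0.1416] yaw -89.94 t 7.12 F [-0.7 -0.3 -1. ] op 0.502 q [-19.  -9. 127.   0.  62.  71.]
(0.443, -0.042, 0.033, -90) lin [0.0006, -0.0051, 0.1086] rot [-0.03, -0.01, 0.06]
```

>>> step_arm:
  gripper: [0,0,0,0,0,0,0,0,0,0,0,0]
  linear:
    - [0,0,0.055]
    - [0,0,0.09]
    - [0,0,0.108]
    - [0,0,0.108]
    - [0,-0.01,0.108]
    - [0,-0.015,0.108]
    - [0,-0.019,0.108]
    - [0,-0.022,0.108]
    - [0,-0.025,0.108]
    - [0,-0.028,0.108]
    - [0,-0.03,0.108]
    - [0,-0.03,0.108]
  delta_rot:
    - [0,0,0]
    - [0,0,0]
    - [0,0,0]
    - [0,0,0]
    - [0,0,0]
    - [0,0,0]
    - [0,0,0]
    - [0,0,0]
    - [0,0,0]
    - [0,0,0]
    - [0,0,0]
    - [0,0,0]

```text
time: 8.62
eef_pos: [0.4672, -0.0422, 0.0331]
tcp_rot: [-0.707, 0.707, 0.0, -0.0]
contact_force: [-1.8, -0.3, 1.3]
opening: 0.499
```

```bash
cat >> h.py <<'E'
def box(z=.06,roi=(195,285,160,238)):
    c=cam('top');H,S,V=hsv(c)
    B=(((H>100)&(H<125)&(S>60))).astype(np.uint8)
    B=cv2.morphologyEx(B,cv2.MORPH_CLOSE,np.ones((3,3),np.uint8))
    k,r,w=blob(c,B,roi,z);print('box',[np.round(x,1) for x in r],'ext',w.min(0).round(1),w.max(0).round(1))
    return c
E
python3 -c "
from h import *
c=box();plan((.443,-.042,.033,-90))
save(dict(frame=cv2.resize(c['frame'][140:270,180:380],None,fx=4,fy=4)),'b.png')"
```

```text
box [array([594.7, -48. ]), array([ 88.6, 108.5]), np.float64(84.2)] ext [537.4 -95. ] [ 6.487e+02 -6.000e-01]
at [ 0.4672 -0.0422  0.0331] yaw -90.05 t 8.68 F [-1.6  0.9  1.1] op 0.502 q [-18.   6. 126.  -0.  48.  72.]
(0.443, -0.042, 0.033, -90) lin [-0.0002, 0.0242, 0.0002] rot [0.04, 0.01, -0.05]
```

>>> step_arm:
  gripper: [0,0,0,0,0,0,0,0,0,0,0,0]
  linear:
    - [0,-0.003,0]
    - [0,-0.005,0]
    - [0,-0.007,0]
    - [0,-0.008,0]
    - [0,-0.009,0]
    - [0,-0.009,0]
    - [0,0.01,0]
    - [0,0.03,0]
    - [0,0.03,-0.06]
    - [0,0.03,-0.12]
    - [0,0.03,-0.16]
    - [0,0.03,-0.2]
  delta_rot:
    - [0,0,0]
    - [0,0,0]
    - [0,0,0]
    - [0,0,0]
    - [0,0,0]
    - [0,0,0]
    - [0,0,0]
    - [0,0,0]
    - [0,0,0]
    - [0,0,0]
    - [0,0,0]
    - [0,0,0]

```text
time: 10.18
eef_pos: [0.4381, -0.0423, 0.2359]
tcp_rot: [-0.707, 0.707, -0.002, 0.001]
contact_force: [-0.1, -0.7, -0.1]
opening: 0.503
```

```bash
python3 -c "
from h import *
c=box();plan((.52,-.2,.2,0))
c=cam('side');H,S,V=hsv(c);B=((H>100)&(H<125)&(S>80)).astype(np.uint8)
k,r,w=blob(c,B,(200,300,160,215),.043);print('side',cv2.boundingRect(k),r)
save(dict(frame=cv2.resize(c['frame'][140:270,170:370],None,fx=4,fy=4)),'b2.png')"
```

```text
box [array([601.2, -45.6]), array([ 88.4, 111. ]), np.float64(86.7)] ext [543.6 -92. ] [ 6.552e+02 -6.000e-01]
at [ 0.4409 -0.0432  0.2419] yaw -90.03 t 10.22 F [3.2 0.2 2.6] op 0.504 q [-19. -15. 121.   0.  73.  71.]
(0.52, -0.2, 0.2, 0) lin [0.1566, -0.0786, 0.0436] rot [-0.4, -0.77, -90.02]
side (214, 182, 62, 25) ((571.7149047851562, -42.54267883300781), (143.3004608154297, 178.38467407226562), 88.20318603515625)
```

View pics/b2.png

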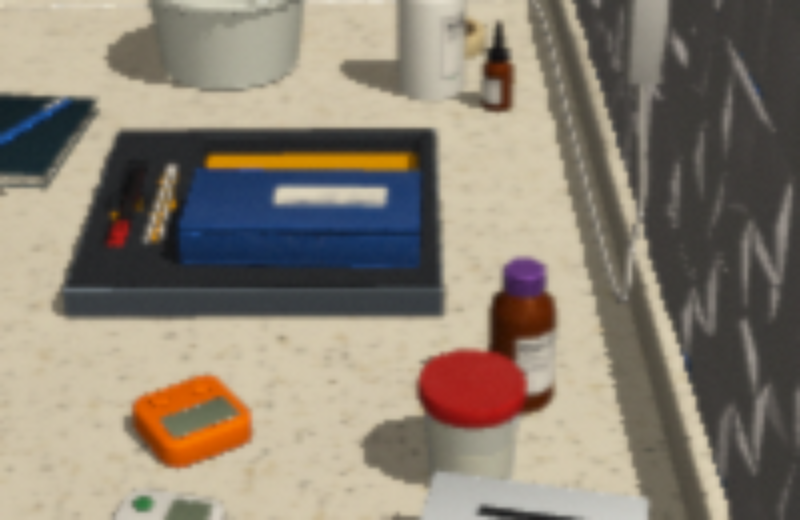

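The side view shows the box still flat on the foam, its ends at crop (182,235) and (420,235), nearly in line with the yellow cavity at (205-415,160). Next comes the side push, with open fingers spread along x.

```bash
python3 -c "
from h import *
plan((.572,-.128,.15,0),(.572,-.128,.024,0))"
```

```text
at [ 0.4408 -0.0432  0.2397] yaw -90.03 t 10.28 F [0.9 0.  0. ] op 0.497 q [-19. -15. 121.   0.  73.  71.]
(0.572, -0.128, 0.15, 0) lin [0.0843, -0.1301, 0.0917] rot [-0.38, -0.75, -90.03]
(0.572, -0.128, 0.024, 0) lin [0.0838, -0.1285, 0.2177] rot [-0.38, -0.75, -90.03]
```

>>> step_arm:
  gripper: [-1,-1,-1,-1,-1,-1,-1,-1,-1,-1,-1,-1]
  linear:
    - [0.085,-0.13,0.08]
    - [0.085,-0.13,0.08]
    - [0.085,-0.13,0.08]
    - [0.085,-0.13,0.08]
    - [0.085,-0.13,0.08]
    - [0.085,-0.13,0.08]
    - [0.085,-0.13,0.08]
    - [0.085,-0.13,0.08]
    - [0.085,-0.13,0.08]
    - [0.085,-0.13,0.08]
    - [0.085,-0.13,0.08]
    - [0.085,-0.13,0.08]
  delta_rot:
    - [0,0,-90]
    - [0,0,-90]
    - [0,0,-90]
    - [0,0,-90]
    - [0,0,-90]
    - [0,0,-90]
    - [0,0,-90]
    - [0,0,-90]
    - [0,0,-90]
    - [0,0,-90]
    - [0,0,-90]
    - [0,0,-90]

```text
time: 11.78
eef_pos: [0.5675, -0.1273, 0.1532]
tcp_rot: [1.0, -0.001, 0.0, -0.0]
contact_force: [0.1, -0.4, 0.1]
opening: 1.002
```

```bash
python3 -c "
from h import *
plan((.572,-.128,.024,0))"
```

```text
at [ 0.5675 -0.1273  0.1532] yaw -0.08 t 11.78 F [ 0.1 -0.4  0.1] op 1.002 q [-23.   9. 108.   0.  63. -23.]
(0.572, -0.128, 0.024, 0) lin [0.0045, 0.0007, 0.1292] rot [-0.0, -0.0, -0.08]
```

>>> step_arm:
  gripper: [-1,-1,-1,-1,-1,-1,-1,-1,-1,-1,-1,-1,-1,-1,-1,-1,-1,-1]
  linear:
    - [0.004,0,0.06]
    - [0.004,0,0.11]
    - [0.004,0,0.128]
    - [0.004,0,0.128]
    - [0.004,-0.006,0.128]
    - [0.004,-0.012,0.128]
    - [0.004,-0.018,0.128]
    - [0.004,-0.023,0.128]
    - [0.004,-0.028,0.128]
    - [0.004,-0.033,0.128]
    - [0.004,-0.038,0.128]
    - [0.004,-0.043,0.128]
    - [0.004,-0.048,0.128]
    - [0.004,-0.053,0.128]
    - [0.004,-0.058,0.128]
    - [0.004,-0.063,0.128]
    - [0.004,-0.067,0.128]
    - [0.004,-0.067,0.128]
  delta_rot:
    - [0,0,0]
    - [0,0,0]
    - [0,0,0]
    - [0,0,0]
    - [0,0,0]
    - [0,0,0]
    - [0,0,0]
    - [0,0,0]
    - [0,0,0]
    - [0,0,0]
    - [0,0,0]
    - [0,0,0]
    - [0,0,0]
    - [0,0,0]
    - [0,0,0]
    - [0,0,0]
    - [0,0,0]
    - [0,0,0]

```text
time: 14.02
eef_pos: [0.5711, -0.0595, 0.0249]
tcp_rot: [1.0, -0.0, -0.0, -0.001]
contact_force: [-0.2, -0.7, -0.4]
opening: 1.0
```

```bash
python3 -c "
from h import *
c=box();plan((.572,-.128,.024,0))
save(dict(frame=cv2.resize(c['frame'][140:270,180:380],None,fx=4,fy=4)),'c.png')"
```

```text
box [array([581.1,  13.2]), array([ 40.6, 141.9]), np.float64(89.6)] ext [510.3  -7.5] [652.2  33.6]
at [ 0.5709 -0.0595  0.0247] yaw -0.05 t 14.07 F [ 0.  -0.2  0.4] op 1.001 q [-16.  19. 112.   0.  50. -16.]
(0.572, -0.128, 0.024, 0) lin [0.0012, 0.0685, 0.0007] rot [-0.08, 0.08, -0.05]
```

View pics/c.png

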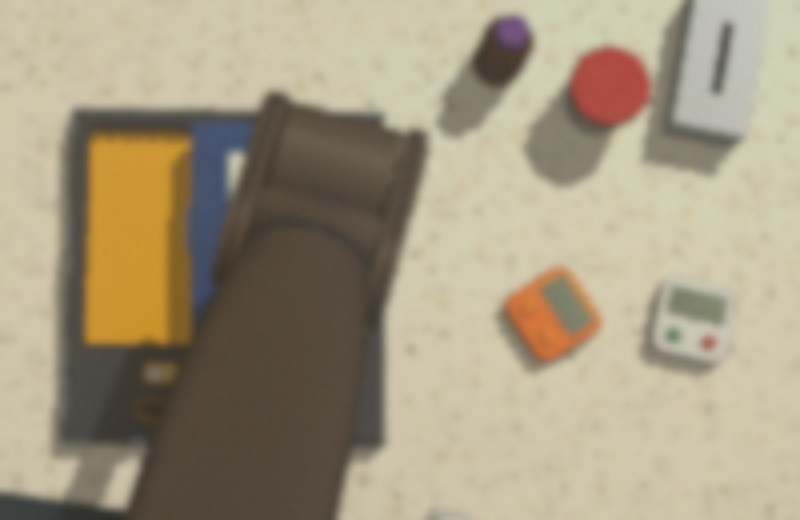

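The view shows the box's left edge straight at crop x≈192, overhanging the cavity, with the wrist hiding its right half. I'll retreat and measure its x offset to the cavity.

>>> step_arm:
  gripper: [-1,-1,-1,-1,0,0,0,0,0,0,0,0,0,0]
  linear:
    - [0,0.015,0]
    - [0,0.02,-0.05]
    - [0,0.02,-0.1]
    - [0,0,-0.16]
    - [-0.133,-0.055,-0.17]
    - [-0.133,-0.055,-0.17]
    - [-0.133,-0.055,-0.17]
    - [-0.133,-0.055,-0.17]
    - [-0.133,-0.055,-0.17]
    - [-0.133,-0.055,-0.17]
    - [-0.133,-0.055,-0.17]
    - [-0.133,-0.055,-0.17]
    - [-0.133,-0.055,-0.17]
    - [-0.133,-0.055,-0.17]
  delta_rot:
    - [0,0,0]
    - [0,0,0]
    - [0,0,0]
    - [0,0,10]
    - [0,0,20]
    - [0,0,30]
    - [0,0,40]
    - [0,0,50]
    - [0,0,60]
    - [0,0,70]
    - [0,0,80]
    - [0,0,90]
    - [0,0,90]
    - [0,0,90]

```text
time: 15.82
eef_pos: [0.4384, -0.0055, 0.1952]
tcp_rot: [0.708, -0.707, -0.0, 0.0]
contact_force: [-0.9, 0.1, 0.0]
opening: 0.497
```

```bash
cat >> h.py <<'E'
def sides(f=''):
    # x-extents from side camera: box top/near face edges, cavity far wall edges via row profiles
    c=cam('side');g=cv2.GaussianBlur(c['frame'],(1,3),0).astype(float)
    H,S,V=hsv(c);B=((H>100)&(H<125)&(S>80)).astype(np.uint8)
    k,r,w=blob(c,B,(200,300,150,215),.043);print('side',cv2.boundingRect(k))
    Y=((H>12)&(H<32)&(S>130)).astype(np.uint8)
    k2,_,_=blob(c,Y,(215,290,165,190),.01);print('yellow',cv2.boundingRect(k2))
    if f: save(dict(frame=cv2.resize(c['frame'][160:225,180:300],None,fx=6,fy=6)),f)
    return c
E
python3 -c "
from h import *
c=box();plan((.443,-.004,.033,-90))
c2=sides('d.png')
H,S,V=hsv(c)
Y=((H>12)&(H<32)&(S>130))
k,r,w=blob(c,Y,(190,240,165,228),.008);print('yel',r,w.min(0),w.max(0))
for z,n in((.06,'boxends'),):
    print([cast(c,230,v,z)[0].round(4) for v in (172,173,174)])
H2,S2,V2=hsv(c)
B=((H>100)&(H<125)&(S>60))
cols=np.where(B.any(0))[0];print('cols',cols[(cols>195)&(cols<285)][[0,-1]])
"
```

```text
box [array([593.4,  -7.2]), array([ 81.3, 117.2]), np.float64(89.6)] ext [534.6 -48.2] [652.2  33.4]
at [ 0.4385 -0.0054  0.1952] yaw -89.96 t 15.88 F [ 0.9 -0.1 -0.2] op 0.497 q [-14. -13. 124.   0.  69.  76.]
(0.443, -0.004, 0.033, -90) lin [-0.0014, -0.0046, 0.1622] rot [0.02, 0.01, 0.04]
side (215, 175, 60, 26)
yellow (274, 182, 1, 4)
yel ((572.844482421875, 84.27449035644531), (78.93549346923828, 173.15731811523438), 88.12525177001953) [486.2764    43.724133] [658.6894  123.74652]
[np.float64(0.649), np.float64(0.6458), np.float64(0.6426)]
cols [196 255]
```

View pics/d.png

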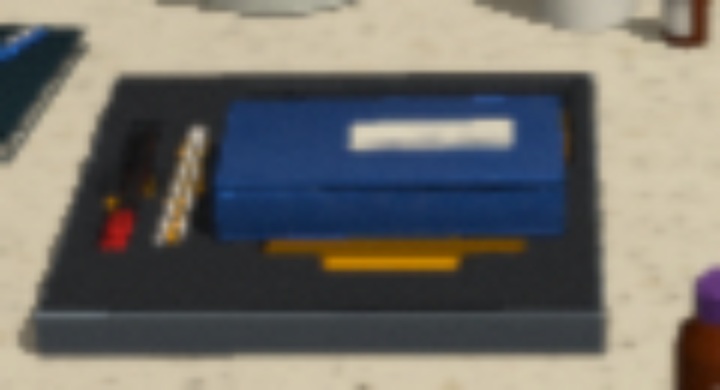

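The side view shows the box flat and straight, spanning crop x 215-565. The square cavity's notch is at (265-525,245), and a sliver of the large cavity is visible past the far end at (568,140), so the box sits a little short in x. I'll take sub-pixel edges.

```bash
cat >> h.py <<'E'
def edge(prof,lo,hi):
    # half-level crossing between rows lo..hi of a 1-D profile
    p=prof[lo:hi+1].astype(float);a,b=p[0],p[-1];q=(p-a)/(b-a);i=np.argmax(q>.5)
    return lo+i-1+(.5-q[i-1])/(q[i]-q[i-1])
E
python3 -c "
from h import *
c=cam('top');f=c['frame'].astype(float)
by=(f[:,:,2]-f[:,:,0]);yr=-by
pb=by[:,232:244].mean(1);py=yr[:,207:222].mean(1)
print(pb[166:180].round(),py[166:182].round(),py[218:236].round())
e=edge(pb,169,177);print('box far',e,cast(c,238,e,.06)[0])
e=edge(py,168,180);print('yel far',e,cast(c,214,e,.008)[0])
e=edge(py,232,220) if 0 else 220+ (lambda p:edge(p,0,len(p)-1))(py[220:233]);print('yel near',e,cast(c,214,e,.008)[0])
"
```

```text
[-32. -24. -14.  -3.  16.  35.  41.  42.  41.  40.  38.  27.  13.   3.] [ 30.  20.  11.   9.  10.  17.  39.  69.  97. 125. 144. 150. 150. 150.
 150. 150.] [120. 118. 117. 114. 113. 111. 106.  85.  48.  21.  16.  16.  17.  17.
  17.  18.  17.  18.]
box far 169.81333333333333 0.6558592356455584
yel far 173.4208037825059 0.6570716996921819
yel near 225.4858407079646 0.48793568616533334
```

```bash
python3 -c "
from h import *
c=cam('side');f=c['frame'].astype(float);b=f[:,:,2]-f[:,:,0]
p=b[193:198].mean(0);print(p[208:224].round(),p[266:284].round())
e1=edge(p,210,220);q=p[::1];e2=edge(p,270,279);
# y of front face: solve height check
for y in (-.047,-.049):
  for e in (e1,e2):
    V=np.array(c['view']);R=V[:3,:3];o=-R.T@V[:3,3];d=R.T@np.array([(e-c['cx'])/c['fx'],(195-c['cy'])/c['fy'],1.]);t=(y-o[1])/d[1];print(e,(o+d*t).round(4))
"
```

```text
[-46. -88. -59. -16.  -3.   1.   3.  22.  59.  65.  66.  64.  64.  65.
  66.  66.] [ 69.  68.  67.  69.  69.  68.  68.  59.  20.   5.   2.   3.   2.  -5.
 -26. -38. -39. -39.]
213.70000000000002 [ 0.4818 -0.047   0.0416]
273.69948186528495 [ 0.657  -0.047   0.0386]
213.70000000000002 [ 0.4821 -0.049   0.0427]
273.69948186528495 [ 0.657  -0.049   0.0398]
```

The box spans about x 486-657 by the side camera (570 mm wide, as 170 should be) and its middle is within about 2 mm of the cavity's 572, which the bevels absorb. Continuing the side push.

>>> step_arm:
  gripper: [-1,-1,-1,-1,-1,-1,-1,-1,-1,-1,-1,-1,-1]
  linear:
    - [0.075,-0.134,0]
    - [0.075,-0.134,0]
    - [0.075,-0.134,0]
    - [0.075,-0.134,0]
    - [0.075,-0.134,0]
    - [0.075,-0.134,0]
    - [0.075,-0.134,0]
    - [0.075,-0.134,0]
    - [0.075,-0.134,0]
    - [0.075,-0.134,0.06]
    - [0.075,-0.134,0.12]
    - [0.075,-0.134,0.177]
    - [0.075,-0.134,0.177]
  delta_rot:
    - [0,0,-10]
    - [0,0,-20]
    - [0,0,-30]
    - [0,0,-40]
    - [0,0,-50]
    - [0,0,-60]
    - [0,0,-70]
    - [0,0,-80]
    - [0,0,-90]
    - [0,0,-90]
    - [0,0,-90]
    - [0,0,-90]
    - [0,0,-90]

```text
time: 17.65
eef_pos: [0.5727, -0.0805, 0.0168]
tcp_rot: [1.0, -0.0, -0.001, -0.0]
contact_force: [-0.4, -0.1, -0.3]
opening: 1.002
```

```bash
python3 -c "
from h import *
plan((.572,-.02,.018,0),(.572,.022,.018,0))"
```

```text
at [ 0.5727 -0.0805  0.0168] yaw -0.02 t 17.65 F [-0.4 -0.1 -0.3] op 1.002 q [-18.  20. 111.   0.  49. -18.]
(0.572, -0.02, 0.018, 0) lin [-0.0007, -0.0605, -0.0012] rot [-0.03, 0.08, -0.02]
(0.572, 0.022, 0.018, 0) lin [-0.0007, -0.1025, -0.0012] rot [-0.03, 0.08, -0.02]
```

>>> step_arm:
  gripper: [-1,-1,-1,-1,-1,-1,-1,-1,-1,-1,-1,-1,-1,-1,-1,-1,-1,-1]
  linear:
    - [0,-0.012,-0.001]
    - [0,-0.02,-0.001]
    - [0,-0.026,-0.001]
    - [0,-0.031,-0.001]
    - [0,-0.036,-0.001]
    - [0,-0.041,-0.001]
    - [0,-0.046,-0.001]
    - [0,-0.051,-0.001]
    - [0,-0.056,-0.001]
    - [0,-0.061,-0.001]
    - [0,-0.066,-0.001]
    - [0,-0.071,-0.001]
    - [0,-0.076,-0.001]
    - [0,-0.081,-0.001]
    - [0,-0.086,-0.001]
    - [0,-0.091,-0.001]
    - [0,-0.095,-0.001]
    - [0,-0.095,-0.001]
  delta_rot:
    - [0,0,0]
    - [0,0,0]
    - [0,0,0]
    - [0,0,0]
    - [0,0,0]
    - [0,0,0]
    - [0,0,0]
    - [0,0,0]
    - [0,0,0]
    - [0,0,0]
    - [0,0,0]
    - [0,0,0]
    - [0,0,0]
    - [0,0,0]
    - [0,0,0]
    - [0,0,0]
    - [0,0,0]
    - [0,0,0]

```text
time: 19.9
eef_pos: [0.5725, 0.0152, 0.0193]
tcp_rot: [1.0, -0.0, -0.0, -0.0]
contact_force: [0.9, 0.7, -0.9]
opening: 0.997
```

```bash
python3 -c "
from h import *
plan((.572,.022,.018,0))
c=cam('side');save(dict(frame=cv2.resize(c['frame'][140:240,180:310],None,fx=6,fy=6)),'e.png')
c=box()"
```

```text
at [0.5725 0.0152 0.0193] yaw -0.04 t 19.9 F [ 0.9  0.7 -0.9] op 0.997 q [ -9.  19. 112.   0.  49.  -9.]
(0.572, 0.022, 0.018, 0) lin [-0.0005, -0.0068, 0.0013] rot [-0.03, 0.01, -0.04]
box [array([577.1,  99.9]), array([ 28.2, 145.5]), np.float64(87.8)] ext [504.6  83. ] [649.5 113.8]
```

View pics/e.png

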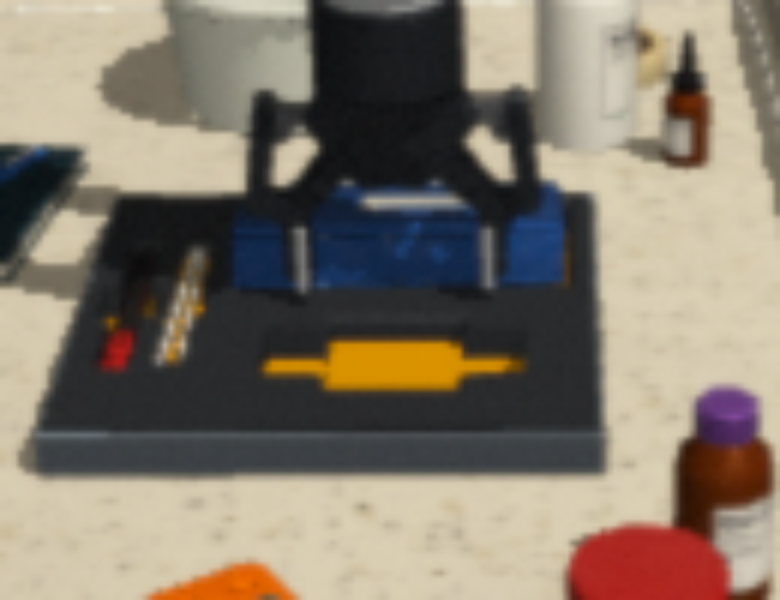

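The side view shows the fingers at crop (300,260) and (487,260) squarely behind the box, with the square cavity uncovered at (395,360). The box's trailing edge is still on the foam, so I push the last centimetre gently.

>>> step_arm:
  gripper: [-1,-1,-1,-1,-1,-1]
  linear:
    - [0,-0.002,0]
    - [0,-0.004,0]
    - [0,-0.006,0]
    - [0,-0.007,0]
    - [0,-0.008,0]
    - [0,-0.008,0]
  delta_rot:
    - [0,0,0]
    - [0,0,0]
    - [0,0,0]
    - [0,0,0]
    - [0,0,0]
    - [0,0,0]

```text
time: 20.75
eef_pos: [0.5725, 0.0227, 0.0193]
tcp_rot: [1.0, -0.0, -0.0, -0.0]
contact_force: [0.3, -1.1, -0.7]
opening: 1.003
```

```bash
python3 -c "
from h import *
plan((.572,.022,.018,0))
c=cam('side');save(dict(frame=cv2.resize(c['frame'][140:240,180:310],None,fx=6,fy=6)),'f.png')"
```

```text
at [0.5725 0.0227 0.0193] yaw -0.05 t 20.75 F [ 0.3 -1.1 -0.7] op 1.003 q [ -8.  19. 112.   0.  49.  -8.]
(0.572, 0.022, 0.018, 0) lin [-0.0005, 0.0007, 0.0013] rot [-0.0, 0.01, -0.05]
```

View pics/f.png

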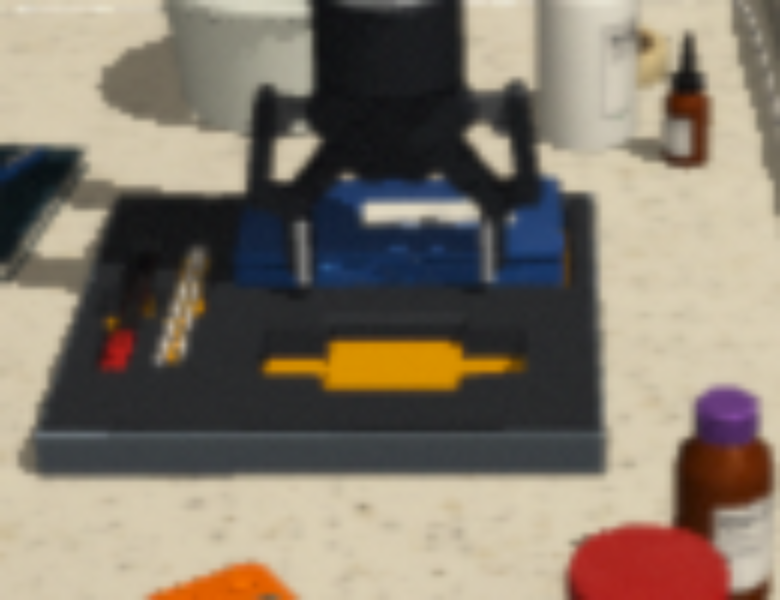

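The box's visible front face has shrunk to about 30 px (crop y 258-285), so it has dropped. I'll retreat, go above the timer, and check the box numerically.

>>> step_arm:
  gripper: [-1,-1,-1,-1,-1,-1,-1,-1,-1,-1,-1,-1,-1,-1]
  linear:
    - [0,0.01,0]
    - [0,0.02,-0.05]
    - [0,0.02,-0.1]
    - [0,0.05,-0.13]
    - [-0.071,0.379,-0.13]
    - [-0.071,0.379,-0.13]
    - [-0.071,0.379,-0.13]
    - [-0.071,0.379,-0.13]
    - [-0.071,0.379,-0.13]
    - [-0.071,0.379,-0.13]
    - [-0.071,0.379,-0.13]
    - [-0.071,0.379,-0.13]
    - [-0.071,0.379,-0.13]
    - [-0.071,0.379,-0.13]
  delta_rot:
    - [0,0,0]
    - [0,0,0]
    - [0,0,0]
    - [0,0,0]
    - [0,0,12.2]
    - [0,0,12.2]
    - [0,0,12.2]
    - [0,0,12.2]
    - [0,0,12.2]
    - [0,0,12.2]
    - [0,0,12.2]
    - [0,0,12.2]
    - [0,0,12.2]
    - [0,0,12.2]

```text
time: 22.55
eef_pos: [0.5018, -0.355, 0.1494]
tcp_rot: [0.994, -0.106, -0.0, -0.0]
contact_force: [-0.7, 0.7, 0.3]
opening: 0.996
```

```bash
python3 -c "
from h import *
c=box(.042);plan((.5014,-.3562,.016,-12.2))
t=cv2.resize(c['frame'][155:260,185:285],None,fx=5,fy=5)
d=cam('side');s=cv2.resize(d['frame'][150:220,180:300],None,fx=5,fy=5)
o=np.zeros((525+0,500+300,3),np.uint8);o[:525,:500]=t;s2=cv2.resize(s,(300,175));o[:175,500:]=s2
o=np.zeros((525,800,3),np.uint8);o[:420,:400]=cv2.resize(t,(400,420));o[:233,400:]=cv2.resize(s,(400,233))
save(dict(frame=o),'g.png')"
```

```text
box [array([572.5,  79.1]), array([ 84.5, 168.8]), np.float64(89.8)] ext [487.9  36.6] [656.9 121.3]
at [ 0.5017 -0.3553  0.1494] yaw -12.16 t 22.6 F [-0.6 -0.2 -0.5] op 1.001 q [-45.  13. 103.   0.  64. -33.]
(0.5014, -0.3562, 0.016, -12.2) lin [-0.0001, 0.001, 0.1334] rot [-0.01, -0.0, 0.04]
```

View pics/g.png

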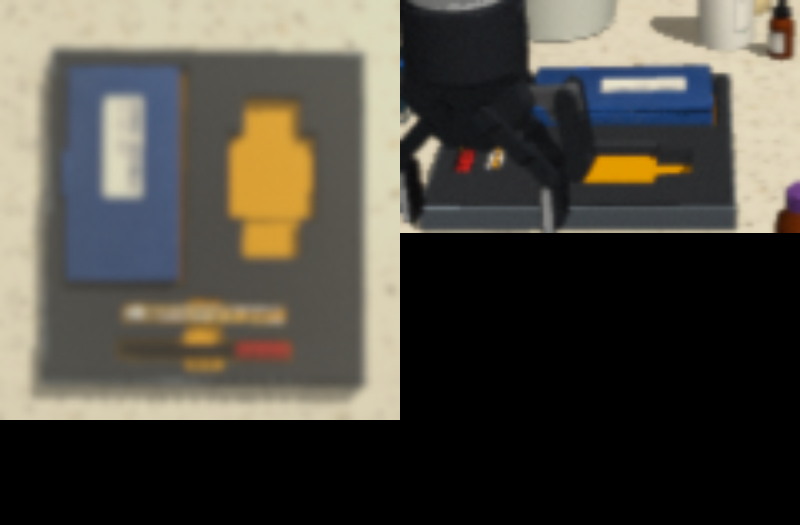

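Top crop: the box lies square in the large cavity, (572.5, 79.1) mm with its sides parallel, and the square cavity is empty at crop (270,175). The side view shows only the upper part of the box above the foam. Next is the timer: squeeze it once across y to centre it, then grasp along x.

>>> step_arm:
  gripper: [-1,-1,-1,-1,-1,-1,-1,-1,-1,-1,-1,-1,1,1,1,1,1,-1,-1,-1]
  linear:
    - [0,0.001,0]
    - [0,0.001,0]
    - [0,0.001,0]
    - [0,0.001,0]
    - [0,0.001,0]
    - [0,0.001,0]
    - [0,0.001,0]
    - [0,0.001,0.04]
    - [0,0.001,0.08]
    - [0,0.001,0.12]
    - [0,0.001,0.145]
    - [0,0.001,0.145]
    - [0,0.001,0.145]
    - [0,0.001,0.145]
    - [0,0.001,0.145]
    - [0,0.001,0.145]
    - [0,0.001,0.145]
    - [0,0.001,0.145]
    - [0,0.001,0.145]
    - [0,0.001,0.145]
  delta_rot:
    - [0,0,10]
    - [0,0,20]
    - [0,0,30]
    - [0,0,40]
    - [0,0,50]
    - [0,0,60]
    - [0,0,70]
    - [0,0,80]
    - [0,0,90]
    - [0,0,90]
    - [0,0,90]
    - [0,0,90]
    - [0,0,90]
    - [0,0,90]
    - [0,0,90]
    - [0,0,90]
    - [0,0,90]
    - [0,0,90]
    - [0,0,90]
    - [0,0,90]
  grip_force: 20

```text
time: 25.15
eef_pos: [0.5007, -0.3569, 0.0038]
tcp_rot: [-0.628, 0.779, 0.001, -0.0]
contact_force: [-0.6, 0.5, -0.3]
opening: 0.999
```

>>> step_arm:
  gripper: [-1,-1,-1,-1,-1,-1,-1,-1,-1,-1,-1,-1,-1,-1,-1,1,1,1,1,1]
  linear:
    - [0,0,0]
    - [0,0,-0.03]
    - [0,0,-0.06]
    - [0,0,-0.06]
    - [0,0,-0.06]
    - [0,0,-0.06]
    - [0,0,-0.06]
    - [0,0,-0.06]
    - [0,0,-0.06]
    - [0,0,-0.06]
    - [0,0,-0.06]
    - [0,0,-0.06]
    - [0,0,-0.03]
    - [0,0,0]
    - [0,0,0]
    - [0,0,0]
    - [0,0,0]
    - [0,0,0]
    - [0,0,0]
    - [0,0,0]
  delta_rot:
    - [0,0,0]
    - [0,0,0]
    - [0,0,0]
    - [0,0,-10]
    - [0,0,-20]
    - [0,0,-30]
    - [0,0,-40]
    - [0,0,-50]
    - [0,0,-60]
    - [0,0,-70]
    - [0,0,-80]
    - [0,0,-90]
    - [0,0,-90]
    - [0,0,-90]
    - [0,0,-90]
    - [0,0,-90]
    - [0,0,-90]
    - [0,0,-90]
    - [0,0,-90]
    - [0,0,-90]
  grip_force: 30

```text
time: 27.65
eef_pos: [0.5021, -0.3583, 0.0062]
tcp_rot: [0.994, -0.107, 0.001, 0.001]
contact_force: [0.2, 1.1, 6.4]
opening: 0.713
```

```bash
python3 -c "
from h import *
plan((.5014,-.3562,.15,-12.2))"
```

```text
at [ 0.5021 -0.3583  0.0062] yaw -12.24 t 27.65 F [0.2 1.1 6.4] op 0.713 q [-45.  25. 106.  -0.  49. -33.]
(0.5014, -0.3562, 0.15, -12.2) lin [-0.0007, -0.0016, -0.1438] rot [0.1, -0.15, -0.04]
```

>>> step_arm:
  gripper: [1,1,1,1,1,1,1,1]
  linear:
    - [0,0,-0.02]
    - [0,0,-0.06]
    - [0,0,-0.1]
    - [0,0,-0.13]
    - [0,0,-0.15]
    - [0,0,-0.15]
    - [0,0,-0.15]
    - [0,0,-0.15]
  delta_rot:
    - [0,0,0]
    - [0,0,0]
    - [0,0,0]
    - [0,0,-6]
    - [0,0,-12.2]
    - [0,0,-12.2]
    - [0,0,-12.2]
    - [0,0,-12.2]

```text
time: 28.65
eef_pos: [0.5003, -0.3565, 0.1526]
tcp_rot: [1.0, -0.001, -0.001, -0.001]
contact_force: [-1.1, 0.2, -1.0]
opening: 0.714
```

```bash
python3 -c "
from h import *
c=cam('top');H,S,V=hsv(c);f=c['frame'].astype(float)
Y=((H>12)&(H<32)&(S>130)).astype(np.uint8)
k,r,w=blob(c,Y,(237,270,170,233),.012);print(cv2.boundingRect(k),r,w.min(0),w.max(0))
rows=[ (np.where(Y[v,236:272])[0]+236)[[0,-1]] if Y[v,236:272].any() else None for v in range(175,222)];print([(175+i,r[0],r[1]) for i,r in enumerate(rows) if r is not None])
yr=f[:,:,0]-f[:,:,2];p=yr[198:205].mean(0);print(p[236:270].round());
p2=yr[:,250:255].mean(1);
print(cast(c,242,200,.012),cast(c,263,200,.012))
plan((.572,-.039,.13,0))"
```

```text
(242, 180, 22, 40) ((570.3724365234375, -40.86509323120117), (67.23950958251953, 126.54383087158203), 89.51641845703125) [507.0343 -74.6581] [633.7191    -7.009956]
[(180, np.int64(247), np.int64(258)), (181, np.int64(247), np.int64(258)), (182, np.int64(246), np.int64(259)), (183, np.int64(246), np.int64(259)), (184, np.int64(246), np.int64(259)), (185, np.int64(246), np.int64(259)), (186, np.int64(246), np.int64(259)), (187, np.int64(246), np.int64(259)), (188, np.int64(245), np.int64(259)), (189, np.int64(243), np.int64(260)), (190, np.int64(243), np.int64(262)), (191, np.int64(242), np.int64(262)), (192, np.int64(242), np.int64(262)), (193, np.int64(242), np.int64(263)), (194, np.int64(242), np.int64(263)), (195, np.int64(242), np.int64(263)), (196, np.int64(242), np.int64(263)), (197, np.int64(242), np.int64(263)), (198, np.int64(242), np.int64(263)), (199, np.int64(242), np.int64(263)), (200, np.int64(242), np.int64(263)), (201, np.int64(242), np.int64(263)), (202, np.int64(242), np.int64(263)), (203, np.int64(242), np.int64(262)), (204, np.int64(242), np.int64(262)), (205, np.
[... 283 characters left out ...]
)), (213, np.int64(246), np.int64(259)), (214, np.int64(245), np.int64(259)), (215, np.int64(245), np.int64(258)), (216, np.int64(245), np.int64(259)), (217, np.int64(245), np.int64(258)), (218, np.int64(246), np.int64(258)), (219, np.int64(247), np.int64(256))]
[  7.   7.   7.   6.   9.  38.  99. 148. 163. 164. 165. 164. 164. 164.
 164. 164. 164. 164. 164. 163. 163. 164. 163. 163. 162. 150. 119.  67.
  23.  10.   9.   9.   9.   9.]
[ 0.56846803 -0.00722805  0.012     ] [ 0.56799381 -0.07427125  0.012     ]
at [ 0.5004 -0.3567  0.1528] yaw -0.09 t 28.7 F [-0.4  1.1 -0.3] op 0.719 q [-45.  13. 103.   0.  64. -45.]
(0.572, -0.039, 0.13, 0) lin [0.0711, -0.3177, 0.0232] rot [-0.11, 0.11, -0.09]
```

>>> step_arm:
  gripper: [1,1,1,1,1,1,1,1,1,1]
  linear:
    - [0.071,-0.317,0]
    - [0.071,-0.317,0]
    - [0.071,-0.317,0]
    - [0.071,-0.317,0]
    - [0.071,-0.317,0]
    - [0.071,-0.317,0]
    - [0.071,-0.317,0.05]
    - [0.071,-0.317,0.08]
    - [0.071,-0.317,0.09]
    - [0.071,-0.317,0.09]
  delta_rot:
    - [0,0,0]
    - [0,0,0]
    - [0,0,0]
    - [0,0,0]
    - [0,0,0]
    - [0,0,0]
    - [0,0,0]
    - [0,0,0]
    - [0,0,0]
    - [0,0,0]

```text
time: 29.95
eef_pos: [0.5721, -0.041, 0.0639]
tcp_rot: [1.0, -0.001, -0.001, -0.0]
contact_force: [0.3, 0.5, -0.2]
opening: 0.71
```

```bash
python3 -c "
from h import *
plan((.572,-.0395,.03,0),(.572,-.0395,.018,0))
c=cam('side');save(dict(frame=cv2.resize(c['frame'][140:240,180:310],None,fx=6,fy=6)),'i.png')"
```

```text
at [ 0.5721 -0.041   0.0639] yaw -0.1 t 29.95 F [ 0.3  0.5 -0.2] op 0.71 q [-14.  15. 111.  -0.  54. -14.]
(0.572, -0.0395, 0.03, 0) lin [-0.0001, -0.0015, 0.0339] rot [-0.01, 0.07, -0.1]
(0.572, -0.0395, 0.018, 0) lin [-0.0001, -0.0015, 0.0459] rot [-0.01, 0.07, -0.1]
```

View pics/i.png

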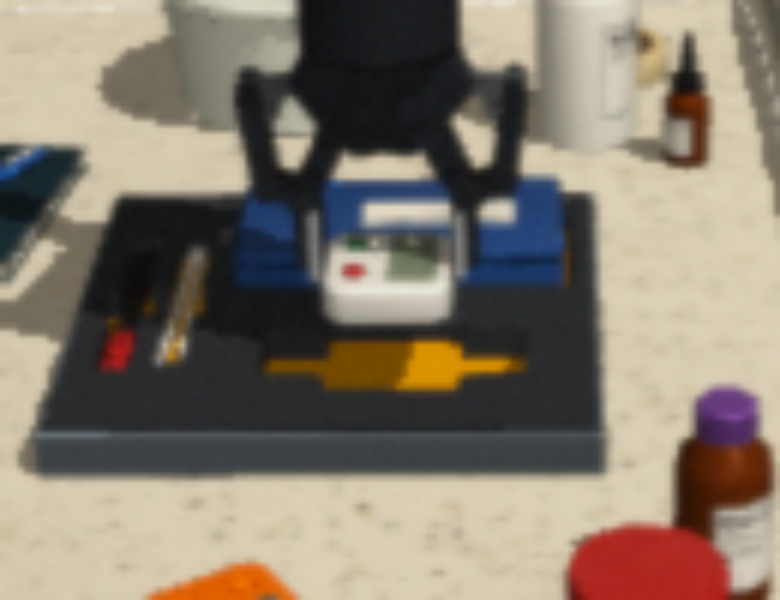

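The side view shows the timer held face up and level at crop (388,280), above the square cavity at (393,365), with about 1 mm to add in x. Lowering it.

>>> step_arm:
  gripper: [1,1,1,1,1,1,1,1,1]
  linear:
    - [0.001,-0.001,0.015]
    - [0.001,-0.001,0.025]
    - [0.001,-0.001,0.031]
    - [0.001,-0.001,0.035]
    - [0.001,-0.001,0.039]
    - [0.001,-0.001,0.042]
    - [0.001,-0.001,0.044]
    - [0.001,-0.001,0.046]
    - [0.001,-0.001,0.046]
  delta_rot:
    - [0,0,0]
    - [0,0,0]
    - [0,0,0]
    - [0,0,0]
    - [0,0,0]
    - [0,0,0]
    - [0,0,0]
    - [0,0,0]
    - [0,0,0]

```text
time: 31.12
eef_pos: [0.5734, -0.0394, 0.0184]
tcp_rot: [1.0, -0.0, 0.0, 0.0]
contact_force: [-0.9, -0.5, 0.3]
opening: 0.71
```

>>> step_arm:
  gripper: [1,1,-0.8,-0.8,-0.8,-0.8,-0.9,-0.9,-0.9,-0.9,-0.9,-0.9,-0.9,-0.9]
  linear:
    - [0,0,0.001]
    - [0,0,0.001]
    - [0,0,0.001]
    - [0,0,0.001]
    - [0,0,0.001]
    - [0,0,0.001]
    - [0,0,-0.03]
    - [0,0,-0.07]
    - [0,0,-0.12]
    - [0,0,-0.15]
    - [0,0.2,-0.15]
    - [0,0.3,-0.15]
    - [0,0.3,-0.15]
    - [0,0.3,-0.15]
  delta_rot:
    - [0,0,0]
    - [0,0,0]
    - [0,0,0]
    - [0,0,0]
    - [0,0,0]
    - [0,0,0]
    - [0,0,0]
    - [0,0,0]
    - [0,0,0]
    - [0,0,0]
    - [0,0,0]
    - [0,0,0]
    - [0,0,0]
    - [0,0,0]

```text
time: 32.88
eef_pos: [0.5729, -0.2912, 0.1683]
tcp_rot: [1.0, -0.0, 0.0, -0.0]
contact_force: [0.1, 0.5, 0.9]
opening: 0.947
```

```bash
python3 -c "
from h import *
c=box(.042);plan();H,S,V=hsv(c)
k,r,w=blob(c,(S<36)&(V>100),(238,270,180,218),.034);print('timer',r,w.min(0),w.max(0))
t=cv2.resize(c['frame'][155:260,185:285],(400,420))
d=cam('side');o=np.zeros((460,800,3),np.uint8);o[:420,:400]=t;o[:308,400:]=cv2.resize(d['frame'][140:240,180:310],(400,308))
save(dict(frame=o),'j.png')
k2=blob(d,((H:=hsv(d)[0])>100)&(H<125)&(hsv(d)[1]>80),(200,300,150,215),.04)[0];print(cv2.approxPolyDP(k2,2,True)[:,0].tolist())
for z in(.026,.042,.06): print(z,[np.round(proj(d,(x,y,z)),1).tolist() for x,y in((.487,.033),(.657,.033),(.657,.121),(.487,.121))])
"
```

```text
box [array([572.5,  79.1]), array([ 84.6, 168.8]), np.float64(89.8)] ext [487.9  36.6] [656.9 121.3]
at [ 0.5723 -0.2992  0.1687] yaw -0.32 t 32.92 F [-0.8 -3.8  1.1] op 0.947 q [-36.  16.  98.  -0.  66. -36.]
timer ((570.7898559570312, -41.782814025878906), (56.84702682495117, 57.70621871948242), 89.46977996826172) [541.8623  -70.41255] [599.7477    -13.1521635]
[[219, 179], [220, 187], [256, 187], [257, 182], [254, 177], [240, 178], [240, 173], [228, 171]]
0.026 [[218.3, 186.7], [273.0, 185.8], [272.2, 173.2], [220.8, 174.0]]
0.042 [[218.0, 182.1], [272.9, 181.3], [272.2, 168.8], [220.5, 169.6]]
0.06 [[217.6, 176.9], [272.9, 176.1], [272.2, 163.8], [220.1, 164.7]]
```

View pics/j.png

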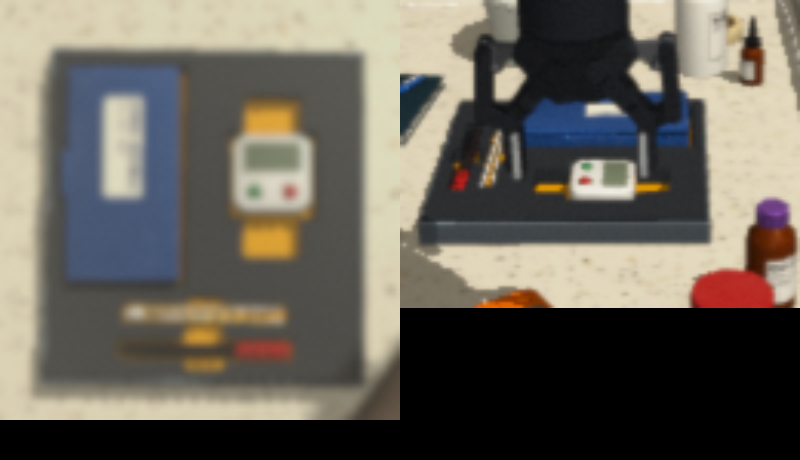

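Top crop: timer square in the square cavity at (272,175), face up; box still square in the large cavity. Arm goes clear, then a numeric height check of both.

>>> step_arm:
  gripper: [-0.9,-0.9,-0.9,-0.9,-0.9,-0.9,-0.9,-0.9]
  linear:
    - [-0.1,0.05,-0.1]
    - [-0.2,0.2,-0.1]
    - [-0.25,0.25,-0.1]
    - [-0.25,0.25,-0.1]
    - [-0.25,0.25,-0.1]
    - [-0.25,0.25,-0.1]
    - [-0.25,0.25,-0.1]
    - [-0.25,0.25,-0.1]
  delta_rot:
    - [0,0,0]
    - [0,0,0]
    - [0,0,0]
    - [0,0,0]
    - [0,0,0]
    - [0,0,0]
    - [0,0,0]
    - [0,0,0]

```text
time: 33.98
eef_pos: [0.3232, -0.5384, 0.2678]
tcp_rot: [1.0, -0.001, 0.0, -0.001]
contact_force: [0.8, -0.1, -0.8]
opening: 0.949
```

```bash
python3 -c "
from h import *
plan()
d=cam('side');f=d['frame'].astype(float)
b=f[:,:,2]-f[:,:,0]
for n,u in(('box near end',slice(222,227)),('mid',slice(232,238)),('far end',slice(266,270))):
    print(n,b[163:192,u].mean(1).round().astype(int).tolist())
for y,z in((.033,.026),(.033,.042),(.121,.042),(.121,.047),(.033,.047)): print('box',y,z,np.round([proj(d,(x,y,z))[1] for x in(.50,.535,.648)],1))
g=f.mean(2)
for u in(slice(237,240),slice(244,247),slice(251,254)): print('timer',g[188:210,u].mean(1).round().astype(int).tolist())
for y,z in((-.0705,.026),(-.0705,.034),(-.0085,.034)): print('t',y,z,np.round([proj(d,(x,y,z))[1] for x in(.55,.573,.596)],1), np.round([proj(d,(x,y,z))[0] for x in(.542,.604)],1))
"
```

```text
at [ 0.3232 -0.5384  0.2678] yaw -0.07 t 33.98 F [ 0.8 -0.1 -0.8] op 0.949 q [-68.   9.  95.   0.  76. -68.]
box near end [-36, -39, -38, -40, -38, -38, -33, 26, 62, 70, 71, 73, 72, 73, 74, 74, 75, 76, 79, 87, 71, 64, 72, 67, 46, 8, 3, 3, 3]
mid [-38, -39, -38, -38, -39, -38, -32, 54, 71, 70, 71, 71, 71, 71, 72, 73, 74, 76, 78, 88, 73, 81, 73, 68, 47, 8, 2, 2, 2]
far end [-32, -38, -38, -38, -38, -36, 4, 60, 72, 74, 75, 70, 72, 74, 78, 78, 78, 78, 83, 72, 48, 70, 74, 68, 36, 6, 2, 2, 2]
box 0.033 0.026 [186.6 186.4 185.9]
box 0.033 0.042 [182.  181.9 181.3]
box 0.121 0.042 [169.6 169.4 168.8]
box 0.121 0.047 [168.2 168.  167.5]
box 0.033 0.047 [180.6 180.4 179.9]
timer [44, 43, 42, 64, 146, 156, 163, 193, 197, 176, 127, 136, 203, 216, 205, 170, 128, 56, 42, 41, 42, 42]
timer [43, 42, 42, 74, 173, 170, 165, 172, 170, 171, 162, 167, 193, 221, 221, 187, 141, 60, 41, 42, 43, 41]
timer [44, 41, 43, 62, 133, 109, 106, 106, 110, 110, 118, 125, 165, 218, 220, 193, 147, 60, 41, 41, 42, 41]
t -0.0705 0.026 [203.4 203.3 203.2] [234.  255.5]
t -0.0705 0.034 [201.  200.9 200.8] [233.9 255.5]
t -0.0085 0.034 [190.6 190.4 190.3] [235.1 255.7]
```

The heights agree with both parts lying flat. Box: rear top edge at row 169.7 (169.5 expected), front top edge at 182 (182 expected). Timer: spans 13 rows (12.9 expected).

```bash
python3 -c "
from h import *
ctrl.sign_off();plan()"
```

```text
the job is handed in; nothing more can be done
the job is handed in; nothing more can be done
```

The job is handed in at about 34 s of the 72 s, done in the order asked.

- **Carton:** it went into the white bin; a picture just after the drop showed it lying inside.
- **Slide box:** I squared it with one push on its near end. I then slid it sideways with open fingers until it dropped into the large cavity. As it crossed the edge, its leading side must have dipped first for a moment, because the cavity is 18 mm deep. The gripper never lifted it.
- **Timer:** I centred it with a squeeze, gripped it, lowered it face up into the square cavity and let go. The robot then moved well clear.

**Last checks:**
- **Box:** its middle measures (572.5, 79.1) mm, against (572.4, 77.3) mm for the cavity. Its top edges in the side view are within 0.3 px of where a flat box would be.
- **Timer:** it sits square in its cavity. In the side view it spans 13 rows against 12.9 expected, though its edges sit about 1 px lower than predicted. I took that as calibration error and edge rounding.
- **Bystanders:** the bottles, cup and orange timer were never approached closely. I did not measure them again at the end.
- **Disagreements:** the two cameras differed by 1–2 mm on the box's x position, and the bevels took this up. While gripping the timer, the fingertips touched the worktop with about 6 N.
- **Pictures:** I viewed 12, two over the budget of 10.

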